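Find the thread hand of a blender's hub cap and hold it off

TASK

Take the screwed-on cap off the hub of the blender motor unit. Some of these have a right-hand and some a left-hand thread and they look alike, so try the cap both ways to find out which way it loosens, unscrew it, then lift it off and, without dropping it or setting it down, finish still holding it in the gripper, upright and still in the air about 10 cm above the hub, touching nothing else. Leave the other things on the bench where they are.

Things in the scene. Friction and masses are not known exactly. Their poses are not given: they have to be found in the camera images.
- cap: Round black knurled screw cap, 52 mm in diameter, 36 mm tall, 40 to 85 g, sitting open side down on the motor unit's hub, held by its thread. Origin: centre of its underside, z up; its x axis runs along the raised grey bar (40 x 5 mm, 2 mm high) on its top. Its upper 21 mm is a solid round grip; any yaw will do. Gripped round, the fingers slip on it once it is stopped.
- cap_grip (a point): Point on the cap's axis 25 mm above its underside, where to grip it. The coarse thread has no rise: turned the loosening way the cap is free after 45 degrees from its start and lifts straight off (surely free from 50 to 90; near 100 it meets the next thread end). The other way it stops hard within 2 to 15 degrees. It turns easily between. Until freed it lifts only 2 mm.
- cap_index (a point): Point at one end of the raised bar on the cap's top, 20 mm from the cap's axis, 36 mm above its underside; it lies on the cap's own +x side. At the start it points along the motor unit's +x within 4 degrees.
- motor: White blender motor unit, fixed to the bench. Origin: on the hub axis at bench height, z up. Flat deck 100 mm above the bench, from x -70 to +80 mm and y -75 to +75 mm; a raised console, 150 mm high, on its -x side (x -145 to -70 mm), the full width. The hub is a round seat 51 mm in diameter that stands 12 mm above the deck. Nothing else stands on the deck.
- seat (a point): Centre of the hub's seat, where the cap's underside centre rests: 112 mm above the bench on the hub axis; axes as the motor unit's. The threaded stub inside the cap stands 13 mm above it. Whether clockwise or anticlockwise loosens the cap differs from start to start and cannot be seen.
- screwdriver: Screwdriver, 190 mm long, lying on the bench beside the motor unit; leave it. Origin on the bench under it.
- wrench: Spanner, 170 mm long, lying on the bench beside the motor unit; leave it.
- tape: Roll of pale tape, 90 mm across, 24 mm high, beyond the motor unit; leave it. Origin: centre of its underside.
- jarlid: Black stepped jar lid, 72 mm across, 34 mm high, lying on the bench; not the cap; leave it. Origin: centre of its underside.
- grease: White grease jar, 60 mm across, 120 mm tall, on the -y side of the motor unit; leave it. Origin: centre of its underside.
- gear: White gear wheel with a steel boss, 76 mm across, 30 mm high, on the +y side of the motor unit; leave it. Origin: centre of its underside.
Mind the look-alikes: they are no part of the job. Leave any red look-alike of the cap alone.

How it is judged (in metres and radians):
On the way:
1. the cap has been turned out of its thread (about 35 degrees or more, either way) while still sitting on the hub ((y of cap_index in the frame of seat above 0.011 m or y of cap_index in the frame of seat below -0.011 m) and z of cap in the frame of seat below 0.008 m).
At the end, for the whole second after the job is handed in: The fingers hold the cap in the air (grip over 1 N), its underside 60 mm or more above the hub seat and below 400 mm over the bench, within 100 mm sideways of the hub axis, upright within 17 degrees, still, touching nothing of the motor unit (z of cap in the frame of seat above 0.06 m and height (world z) of cap below 0.4 m and contact force between the fingers and cap above 1 N and contact force between cap and motor below 0.05 N and angle between cap's own z axis and vertical below 0.3 rad and horizontal distance between cap and seat below 0.1 m and linear speed of cap below 0.03 m/s); the arm keeps its last pose, push and grip.
It fails at once if any other thing on the bench is pushed more than 30 mm from its place (distance of any of screwdriver, wrench, tape, jarlid, grease, gear from where it was at the start of the episode above 0.03 m).
It fails at once if the cap is dropped or set down on the bench (height (world z) of cap below 0.08 m).
It also fails if it takes over 42 s, if anything falls off the work surface, if the arm or the gripper's body presses on something with over 40 N, if the wrist force passes 120 N, or if a joint passes its speed limit or range.

ROBOT

A 6-joint arm with a two-finger parallel gripper is mounted at the origin on the work surface. World frame = base frame: x ahead of the robot, y to its left, z up, the work surface at z = 0. Lengths are in mm, angles in rad, forces in N, time in s.
With the tool pointing down it reaches from about 225 to 875 mm from the base axis. Payload 3.4 kg.
Tool frame: the origin (TCP) lies at the very end of the fingers, on their centre line; the grasp point (between the pads) lies 19 mm behind it; z points along the fingers, y is the direction in which the jaws open and shut (so a half turn about z gives the same grasp; the last joint's range is limited). The gripper opens to 85 mm and grips with 20 to 120 N. Pads are 22 mm wide; open, the fingers measure 114 mm over their backs; the gripper's body (76 mm by 85 mm) begins 54 mm behind the grasp point. The pads swing forward as they close: fully open they stand 13 mm farther back than shut.
Start: joints at [-1.436, 0.276, 1.505, -0, 1.361, -0.121], TCP at [145.483, -556.325, 231.328] pointing down, gripper open.
Joint ranges: [-2.89, 2.89], [-0.75, 2.08], [0.22, 2.7], [-1.18, 4.32], [0.11, 2.71], [-2.7, 2.7]. Speed limits (rad/s): [2.57, 2.57, 3.14, 3.14, 3.14, 3.14].

INTERFACE

Orientations are given as a rotation vector (axis times angle).
In Python, from plant import bot gives the robot as it stands.
- The arm moves only by the tool servo_tool, never from a script. Its argument "deltas" is a list of rows, each a list of 3 entries, a list of its own where there are three numbers: the finger opening in mm, from 0 to 85.4, then the shift along the tool's x, y, z in mm, then the turn about the tool's z in degrees. A call has 1 to 20 rows; each row is the pose to reach, as a shift and turn from the pose measured when the call began, along the tool's axes at that moment; what a row does not reach only later rows make up. A row lasts 1/12 s, in which the tool goes at most 41.7 mm and 7.16 degrees, less where a joint would pass 70% of its speed; a pose out of reach is approached as far as the arm can. A call with a gripper value outside its range is refused whole. The fingers move at their own pace and stop on an object; "squeeze" is the grip in N (left out, the last holds). Time passes only in rows, so rows that repeat a pose let the fingers close. It gives the time, the measured TCP pose, the force and the opening at its end, in the units of the state.
- bot.read_state(): the state, without advancing time (a new reading comes with each control period).
- bot.snapshot(name): name is "scene" or "side" or "wrist"; returns a dict with "color" (384x512x3 uint8, red, green, blue), "vfov" (degrees; the focal length in pixels is half the picture's height over the tangent of half this angle, whatever the lens; pixels are square), "cx", "cy" (the principal point, pixels), "camera_from_world" (4x4, takes a point from world to camera coordinates). Camera axes: x right, y down, z forward; pixel columns grow to the right and rows downward; lengths in mm; the calibration is good to about 2 mm. A picture is of the moment at which its call begins. There is no depth.
- bot.sign_off(): hands the job in, once; it reports no verdict.
The state is a dict: "clock": time; "joints": joint angles; "qd": joint speeds; "joint_efforts": joint torques, N m; "eef_pos": TCP position; "eef_rot": TCP orientation; "force": force on the tool from outside, world axes, zero at the start; "ft_torque": the same for the moment, N m; "grip_width": opening from 0.0 (shut) to 1.0 (fully open).
Only numpy, scipy, OpenCV 4.12 (cv2) and the standard library are available. Lean on these libraries where they do the work, as an engineer would, in place of code of your own. Each camera call takes 0.05 s, during which the arm holds its last target.

## Working session

There is one attempt and no reset: what is moved stays moved. The work goes in short steps, Python scripts to look and compute and a tool call to move; the robot and the scene stay as the last step left them, time stands still between calls to the robot, and variables do not carry over. Pictures are saved under pics/ and viewed, and the job is handed in when it is done.

Besides the shell and the picture viewer there is one more tool, called after ">>>" in YAML: its name, and indented under it one key for each argument. servo_tool: Moves the arm, as the interface text tells. Its arguments: {"type":"object","properties":{"deltas":{"type":"array"},"squeeze":{"type":"number"}},"required":["deltas"]}

```bash
mkdir -p pics; cat > h.py <<'E'
from plant import bot
import numpy as np, cv2
def snap(n,f):
    s=bot.snapshot(n); cv2.imwrite('pics/'+f,cv2.cvtColor(s['color'],cv2.COLOR_RGB2BGR)); np.save(f'pics/{f}.npy',{k:s[k] for k in s if k!='color'},allow_pickle=True); return s
def ray(s,u,v):
    f=192/np.tan(np.radians(s['vfov'])/2)
    T=np.array(s['camera_from_world']); R=T[:3,:3]
    d=R.T@np.array([(u-s['cx'])/f,(v-s['cy'])/f,1]); o=-R.T@T[:3,3]
    return o,d
def atz(s,u,v,z):
    o,d=ray(s,u,v); return o+d*(z-o[2])/d[2]
def proj(s,p):
    f=192/np.tan(np.radians(s['vfov'])/2)
    c=np.array(s['camera_from_world'])@np.append(p,1); return c[0]/c[2]*f+s['cx'],c[1]/c[2]*f+s['cy']
def load(f): return np.load(f'pics/{f}.npy',allow_pickle=True).item()
E
python3 - <<'E'
from h import *
for n in ['scene','side','wrist']:
    s=snap(n,n+'0.png'); print(n,s['vfov'],s['cx'],s['cy'],np.round(s['camera_from_world'],3).tolist())
print(bot.read_state())
ims=[cv2.imread(f'pics/{n}0.png') for n in ['scene','side','wrist']]
E
```

```text
scene 56.397505386589025 257.10898609097194 196.49008967549864 [[0.369, 0.929, 0.002, -202.512], [0.806, -0.319, -0.499, -370.403], [-0.463, 0.186, -0.866, 1417.871], [0.0, 0.0, 0.0, 1.0]]
side 42.44931225250723 252.79694864919898 194.44905883735677 [[-0.91, -0.415, 0.022, 472.803], [-0.238, 0.478, -0.846, 221.236], [0.341, -0.774, -0.533, 1107.969], [0.0, 0.0, 0.0, 1.0]]
wrist 62.973553651052846 258.4999463286693 188.54633244126728 [[0.254, -0.967, -0.001, -574.85], [-0.933, -0.245, 0.264, -34.569], [-0.256, -0.066, -0.964, 378.197], [0.0, 0.0, 0.0, 1.0]]
{'clock': 0.15, 'joints': array([-1.43603175e+00,  2.76492933e-01,  1.50583776e+00, -9.21014517e-06,
        1.36069035e+00, -1.20980580e-01]), 'qd': array([-5.20157074e-05, -2.58552495e-03, -4.02861819e-03,  1.99982748e-03,
       -1.75009786e-04, -1.83825644e-04]), 'joint_efforts': array([ 9.49461501e-04, -4.17143619e+01, -2.46032900e+01, -1.74770526e-04,
        7.73097156e-03,  1.18366125e-05]), 'eef_pos': array([ 145.405966  , -555.91324344,  230.61559685]), 'eef_rot': array([-3.11452591e+00, -4.00450521e-01,  2.95966266e-05]), 'force': array([ 0.39314356, -0.22518269,  0.43250872]), 'ft_torque': array([-0.03290366,  0.05732272, -0.00249278]), 'grip_width': 0.9977044650408541}
```

View pics/scene0.png

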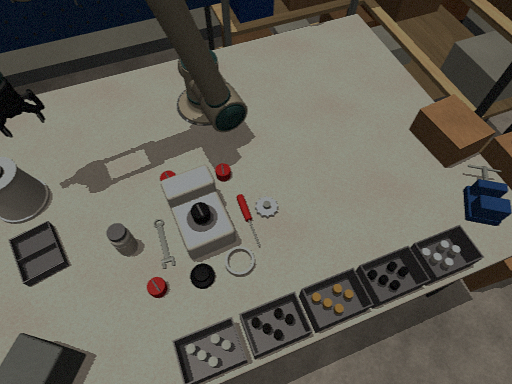

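View pics/side0.png

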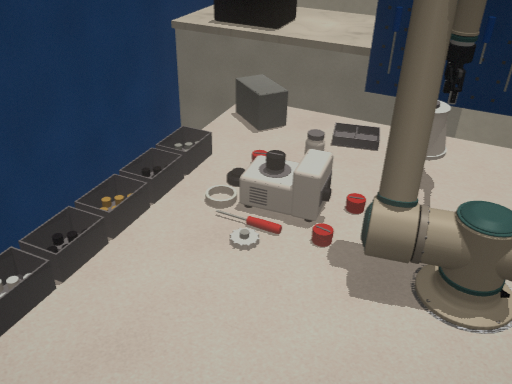

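View pics/wrist0.png

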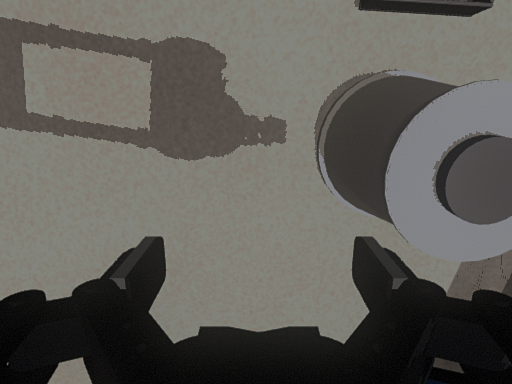

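```bash
python3 - <<'E'
from h import *
a=cv2.imread('pics/scene0.png')[160:270,145:265]; a=cv2.resize(a,None,fx=5,fy=5,interpolation=cv2.INTER_CUBIC); cv2.imwrite('pics/sc.png',a)
a=cv2.imread('pics/side0.png')[140:220,235:340]; a=cv2.resize(a,None,fx=6,fy=6,interpolation=cv2.INTER_CUBIC); cv2.imwrite('pics/si.png',a)
E
```

```text
(no output)
```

View pics/sc.png

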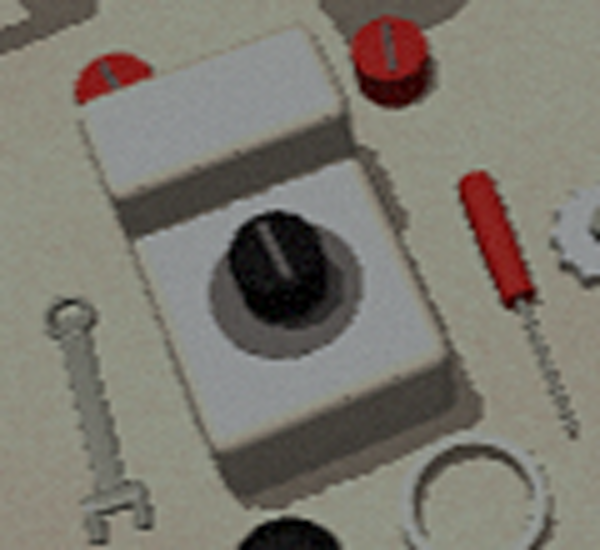

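View pics/si.png

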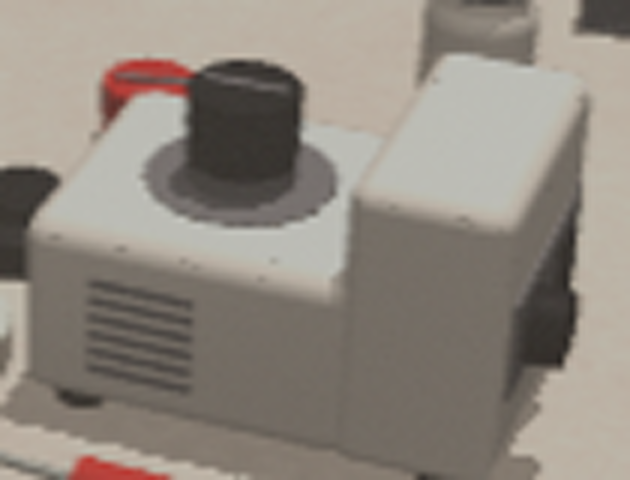

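```bash
python3 - <<'E'
from h import *
s=load('scene0.png'); d=load('side0.png')
c=lambda u,v:(145+u/5-.4,160+v/5-.4)
e=lambda u,v:(235+u/6-.4,140+v/6-.4)
print('cap',atz(s,*c(276,250),149),atz(d,*e(245,79),149))
a=atz(s,*c(262,222),150);b=atz(s,*c(290,278),150);print('bar',a,b,np.linalg.norm(a-b),np.degrees(np.arctan2(*(b-a)[1::-1])))
a=atz(d,*e(290,88),150);b=atz(d,*e(205,73),150);print('bar',a,b,np.linalg.norm(a-b),np.degrees(np.arctan2(*(b-a)[1::-1])))
# deck corners
L=[atz(s,*c(*p),100) for p in [(222,450),(447,353)]]; print(L)
L2=[atz(s,*c(*p),150) for p in [(82,122),(120,195),(345,102),(300,28)]]; print(np.round(L2))
v=L[1]-L[0];print(np.degrees(np.arctan2(v[1],v[0]))-90, np.linalg.norm(v))
v=L2[2]-L2[1];print(np.degrees(np.arctan2(v[1],v[0]))-90,np.linalg.norm(v))
for n,u,v,z in [('grease',122,230,120)]: print(n,atz(s,u,v,z))
E
```

```text
cap [ 531.59950432 -167.81457779  149.        ] [ 533.5539918  -170.59533685  149.        ]
bar [ 511.95311076 -169.93465436  150.        ] [ 552.00704064 -165.7888183   150.        ] 40.26791844121125 5.909433238624316
bar [ 511.42652158 -169.84500815  150.        ] [ 551.32076385 -166.01831079  150.        ] 40.07735243976256 5.479107866349923
[array([ 614.61958263, -231.89631056,  100.        ]), array([605.0608044, -94.5017408, 100.       ])]
[[ 409. -249.  150.]
 [ 465. -241.  150.]
 [ 452. -101.  150.]
 [ 392. -109.  150.]]
3.9797539339178343 137.72667875563937
5.189487441814251 140.4290404221824
grease [ 496.99400347 -390.33077816  120.        ]
```

```bash
cat >> h.py <<'E'
from scipy.spatial.transform import Rotation as Ro
def st():
    s=bot.read_state(); R=Ro.from_rotvec(s['eef_rot']).as_matrix()
    print('t',round(s['clock'],2),'pos',s['eef_pos'].round(1),'F',s['force'].round(1),'M',s['ft_torque'].round(3),'g',round(s['grip_width']*85.4,1),'j',np.degrees(s['joints']).round(1),'yawY',round(np.degrees(np.arctan2(R[1,1],R[0,1])),1),'tilt',np.degrees(np.arccos(-R[2,2])).round(2))
    return s,R
E
python3 - <<'E'
from h import *
s,R=st(); print(R.round(3)); print(R.T@(np.array([532,-168,231])-s['eef_pos']))
E
```

```text
t 0.15 pos [ 145.4 -555.9  230.6] F [ 0.4 -0.2  0.4] M [-0.033  0.057 -0.002] g 85.2 j [-82.3  15.8  86.3  -0.   78.   -6.9] yawY -75.3 tilt 0.08
[[ 0.967  0.253 -0.   ]
 [ 0.253 -0.967  0.001]
 [ 0.    -0.001 -1.   ]]
[ 4.72149664e+02 -2.77500390e+02  8.65496468e-02]
```

>>> servo_tool:
  deltas:
    - [85,[15,-9,0],-1]
    - [85,[45,-26,0],-3]
    - [85,[78,-46,0],-5]
    - [75,[111,-65,0],-7]
    - [70,[144,-85,0],-9]
    - [70,[177,-104,0],-11]
    - [70,[210,-123,0],-14]
    - [70,[243,-143,0],-16]
    - [70,[276,-162,0],-18]
    - [70,[309,-182,0],-20]
    - [70,[342,-201,0],-22]
    - [70,[375,-220,0],-24]
    - [70,[408,-240,0],-26]
    - [70,[438,-257,0],-28]
    - [70,[458,-269,0],-30]
    - [70,[468,-275,0],-30]
    - [70,[472,-277,0],-30]
    - [70,[472,-277,0],-30]
  squeeze: 40

```text
clock: 1.65
eef_pos: [531.8, -167.9, 230.8]
eef_rot: [-2.904, -1.194, 0.001]
force: [-0.0, 0.9, -0.4]
grip_width: 0.82
```

```bash
python3 - <<'E'
from h import *
snap('wrist','w1.png'); snap('scene','s1.png'); snap('side','d1.png')
s,R=st(); print(R.T@(np.array([532,-168,115])-s['eef_pos']))
w=load('w1.png'); print(proj(w,np.array([532,-168,150])))
E
```

```text
t 1.8 pos [ 530.9 -169.5  231.1] F [-0.2 -0.3 -0. ] M [ 0.024  0.053 -0.035] g 70.2 j [-24.9  14.3  88.3   0.   77.4  20.6] yawY -45.4 tilt 0.08
[  1.83730569  -0.12523243 116.07719239]
(np.float64(257.9704933297182), np.float64(195.67990267017018))
```

View pics/w1.png

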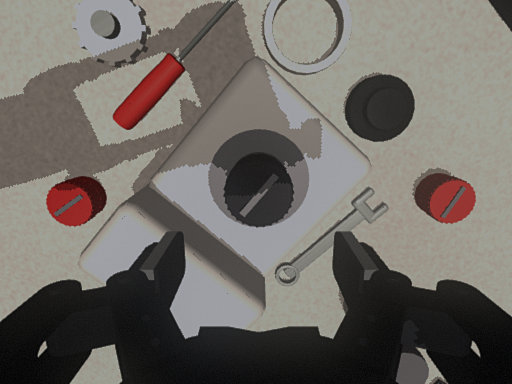

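View pics/d1.png

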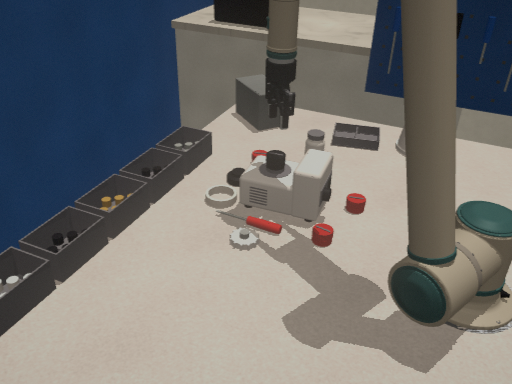

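```bash
python3 - <<'E'
from h import *
w=load('w1.png'); s,R=st()
a=atz(w,277,177,150);b=atz(w,243,216,150);print(a,b,(a+b)/2,np.linalg.norm(a-b),np.degrees(np.arctan2(*(a-b)[1::-1])))
print(R.T@((a+b)/2-s['eef_pos']))
im=cv2.resize(cv2.imread('pics/w1.png')[120:240,200:320],None,fx=5,fy=5,interpolation=cv2.INTER_CUBIC);cv2.imwrite('pics/w1c.png',im)
E
```

```text
t 1.8 pos [ 530.9 -169.5  231.1] F [-0.2 -0.3 -0. ] M [ 0.024  0.053 -0.035] g 70.2 j [-24.9  14.3  88.3   0.   77.4  20.6] yawY -45.4 tilt 0.08
[ 551.94415865 -167.84324004  150.        ] [ 512.60039059 -171.25692593  150.        ] [ 532.27227462 -169.55008299  150.        ] 39.49158564262996 4.958883986678672
[ 0.93887919  1.12006805 81.07549319]
```

View pics/w1c.png

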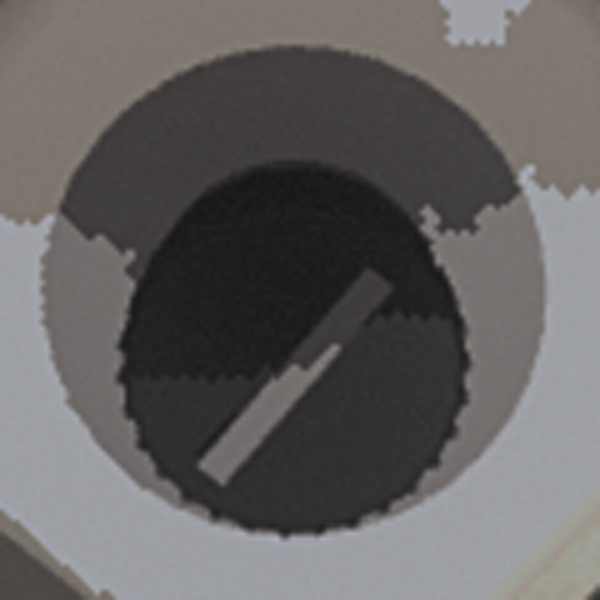

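The wrist view shows the bar centre at about (259,195), where the scene/side estimate predicted it, so I'm descending.

>>> servo_tool:
  deltas:
    - [70,[1,0,8],0]
    - [70,[1.5,0,28],0]
    - [70,[1.5,0,50],0]
    - [70,[1.5,0,70],0]
    - [70,[1.5,0,88],0]
    - [70,[1.5,0,100],0]
    - [70,[1.5,0,108],0]
    - [70,[1.5,0,113],0]
    - [70,[1.5,0,115],0]
    - [70,[1.5,0,115],0]

```text
clock: 2.63
eef_pos: [531.7, -168.7, 116.0]
eef_rot: [-2.906, -1.19, 0.001]
force: [1.7, 0.1, -0.3]
grip_width: 0.819
```

```bash
python3 - <<'E'
from h import *
st();snap('wrist','w2.png'); snap('side','d2.png')
a=cv2.imread('pics/d2.png')[110:220,225:345]; a=cv2.resize(a,None,fx=5,fy=5,interpolation=cv2.INTER_CUBIC); cv2.imwrite('pics/d2c.png',a)
E
```

```text
t 2.63 pos [ 531.7 -168.7  116. ] F [ 1.7  0.1 -0.3] M [-0.034 -0.051  0.038] g 69.9 j [-24.8  19.5  98.4   0.   62.3  20.7] yawY -45.5 tilt 0.08
```

View pics/d2c.png

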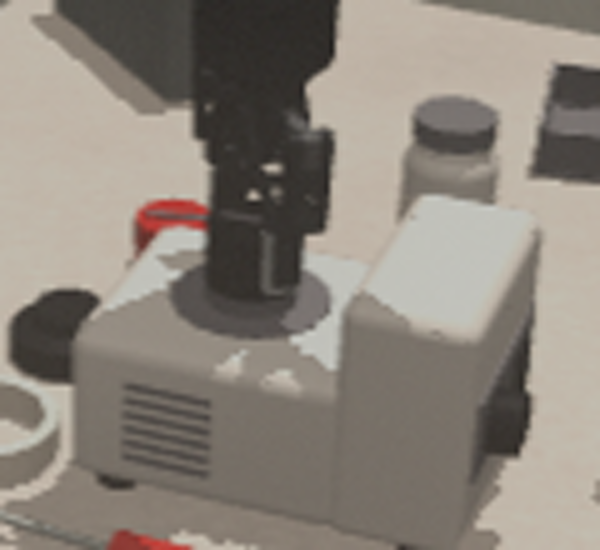

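View pics/w2.png

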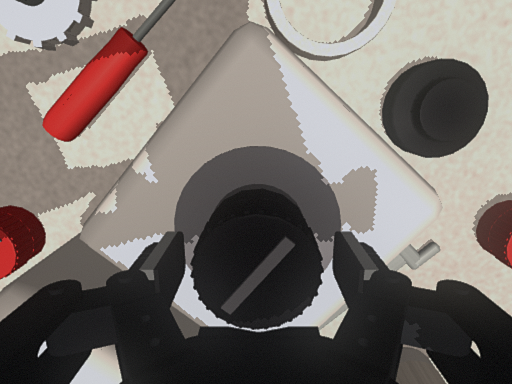

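>>> servo_tool:
  deltas:
    - [45,[0,0,0],0]
    - [45,[0,0,0],0]
    - [45,[0,0,0],0]
    - [45,[0,0,0],0]
    - [45,[0,0,0],0]
    - [45,[0,0,0],0]
    - [45,[0,0,0],0]
    - [45,[0,0,0],0]
  squeeze: 40

```text
clock: 3.4
eef_pos: [532.7, -168.6, 117.9]
eef_rot: [2.907, 1.19, 0.002]
force: [-1.7, 1.9, 5.5]
grip_width: 0.6
```

```bash
python3 - <<'E'
from h import *
st();snap('wrist','w3.png')
E
```

```text
t 3.4 pos [ 532.7 -168.6  117.9] F [-1.7  1.9  5.5] M [ 0.186  0.17  -0.063] g 51.2 j [-24.7  19.3  98.2   0.   62.3  20.7] yawY -45.5 tilt 0.09
```

View pics/w3.png

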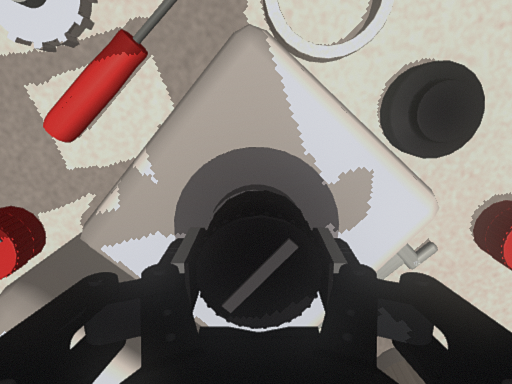

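>>> servo_tool:
  deltas:
    - [45,[0,0,0],3]
    - [45,[0,0,0],6]
    - [45,[0,0,0],9]
    - [45,[0,0,0],12]
    - [45,[0,0,0],15]
    - [45,[0,0,0],18]
    - [45,[0,0,0],20]
    - [45,[0,0,0],20]

```text
clock: 4.12
eef_pos: [532.9, -168.7, 118.0]
eef_rot: [3.069, 0.667, 0.003]
force: [0.0, -0.6, -0.1]
grip_width: 0.597
```

```bash
python3 - <<'E'
from h import *
st();snap('wrist','w4.png')
E
```

```text
t 4.12 pos [ 532.9 -168.7  118. ] F [ 0.  -0.6 -0.1] M [-0.049 -0.043  0.041] g 51.0 j [-24.7  19.3  98.2   0.   62.3  40.7] yawY -65.5 tilt 0.12
```

View pics/w4.png

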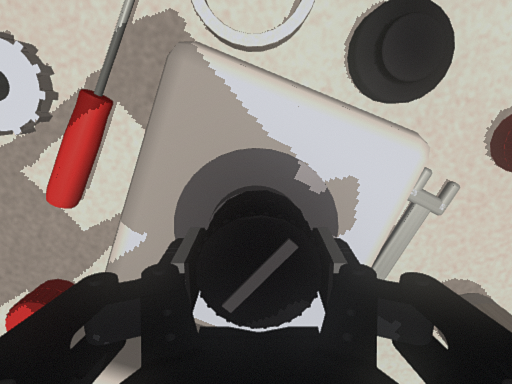

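Cap went 20° clockwise with the tool, with no slip and no torque, past the 15° stop limit. As the task asks, I'll try the other way too.

>>> servo_tool:
  deltas:
    - [45,[0,0,0],-4]
    - [45,[0,0,0],-8]
    - [45,[0,0,0],-12]
    - [45,[0,0,0],-16]
    - [45,[0,0,0],-20]
    - [45,[0,0,0],-23]
    - [45,[0,0,0],-26]
    - [45,[0,0,0],-29]
    - [45,[0,0,0],-32]
    - [45,[0,0,0],-35]
    - [45,[0,0,0],-38]
    - [45,[0,0,0],-38]

```text
clock: 5.17
eef_pos: [532.5, -166.0, 118.0]
eef_rot: [-2.683, -1.628, -0.007]
force: [-0.1, 6.3, 3.0]
grip_width: 0.595
```

```bash
python3 - <<'E'
from h import *
st();snap('wrist','w5.png')
E
```

```text
t 5.17 pos [ 532.5 -166.   118. ] F [-0.1  6.3  3. ] M [ 1.01   0.019 -0.899] g 50.8 j [-24.7  19.3  98.3   0.4  62.4   2.7] yawY -27.5 tilt 0.32
```

View pics/w5.png

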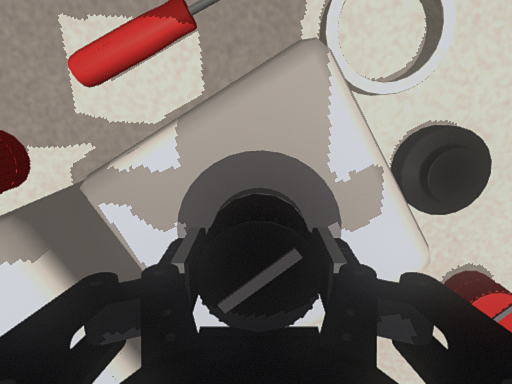

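Counter-clockwise stopped hard: about 12° slip, and torque of −0.9 N·m. Clockwise therefore loosens it, and I'm turning it 74° from the stop, which is about 68° from the start.

>>> servo_tool:
  deltas:
    - [45,[-1,0.7,0],3]
    - [45,[-2,1.5,0],7]
    - [45,[-2,1.5,0],12]
    - [45,[-2,1.5,0],17]
    - [45,[-2,1.5,0],22]
    - [45,[-2,1.5,0],27]
    - [45,[-2,1.5,0],32]
    - [45,[-2,1.5,0],37]
    - [45,[-2,1.5,0],42]
    - [45,[-2,1.5,0],47]
    - [45,[-2,1.5,0],52]
    - [45,[-2,1.5,0],57]
    - [45,[-2,1.5,0],62]
    - [45,[-2,1.5,0],67]
    - [45,[-2,1.5,0],71]
    - [45,[-2,1.5,0],74]
    - [45,[-2,1.5,0],74]
    - [45,[-2,1.5,0],74]

```text
clock: 6.72
eef_pos: [532.9, -168.5, 118.0]
eef_rot: [-3.121, 0.313, -0.002]
force: [-1.2, -0.3, 0.1]
grip_width: 0.599
```

```bash
python3 - <<'E'
from h import *
st();snap('wrist','w6.png')
E
```

```text
t 6.72 pos [ 532.9 -168.5  118. ] F [-1.2 -0.3  0.1] M [-0.056 -0.037 -0.054] g 51.1 j [-24.9  19.4  98.1   0.3  62.5  76.4] yawY -101.4 tilt 0.31
```

View pics/w6.png

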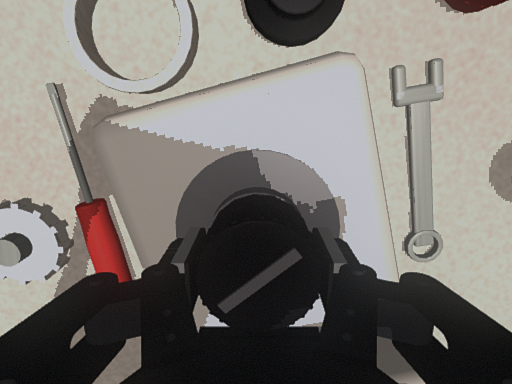

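The cap turned the full 74° without slipping and there's no torque left. Next is a gentle test lift.

>>> servo_tool:
  deltas:
    - [45,[0,0,-1],0]
    - [45,[0,0,-2.5],0]
    - [45,[0,0,-4],0]
    - [45,[0,0,-6],0]
    - [45,[0,0,-8],0]
    - [45,[0,0,-8],0]

```text
clock: 7.27
eef_pos: [533.2, -168.7, 126.5]
eef_rot: [-3.121, 0.313, -0.003]
force: [0.0, -1.4, -0.1]
grip_width: 0.597
```

```bash
python3 - <<'E'
from h import *
st()
E
```

```text
t 7.27 pos [ 533.2 -168.7  126.5] F [ 0.  -1.4 -0.1] M [-0.001  0.033  0.01 ] g 51.0 j [-24.9  18.9  97.5   0.3  63.6  76.4] yawY -101.5 tilt 0.31
```

Free: no pull at 8 mm. I'll lift to about 100 mm above the seat.

>>> servo_tool:
  deltas:
    - [45,[0,0,-3],0]
    - [45,[0,0,-9],0]
    - [45,[0,0,-18],0]
    - [45,[0,0,-28],0]
    - [45,[0,0,-38],0]
    - [45,[0,0,-48],0]
    - [45,[0,0,-58],0]
    - [45,[0,0,-68],0]
    - [45,[0,0,-77],0]
    - [45,[0,0,-84],0]
    - [45,[0,0,-89],0]
    - [45,[0,0,-92],0]
    - [45,[0,0,-92],0]
    - [45,[0,0,-92],0]
    - [45,[0,0,-92],0]

```text
clock: 8.52
eef_pos: [532.7, -168.9, 218.0]
eef_rot: [-3.121, 0.313, -0.002]
force: [-0.7, -0.1, -0.2]
grip_width: 0.593
```

```bash
python3 - <<'E'
from h import *
st();snap('wrist','w7.png'); snap('side','d7.png');st()
a=cv2.imread('pics/d7.png')[90:230,205:355]; a=cv2.resize(a,None,fx=4,fy=4,interpolation=cv2.INTER_CUBIC); cv2.imwrite('pics/d7c.png',a)
E
```

```text
t 8.52 pos [ 532.7 -168.9  218. ] F [-0.7 -0.1 -0.2] M [-0.003  0.017 -0.04 ] g 50.7 j [-24.9  14.9  89.5   0.3  75.7  76.4] yawY -101.4 tilt 0.31
t 8.62 pos [ 532.7 -169.   218. ] F [-0.4  0.3  0.4] M [-0.013 -0.062 -0.002] g 50.9 j [-24.9  14.9  89.5   0.3  75.7  76.4] yawY -101.4 tilt 0.31
```

View pics/w7.png

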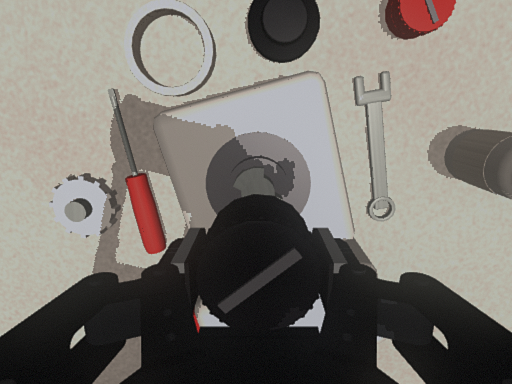

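View pics/d7c.png

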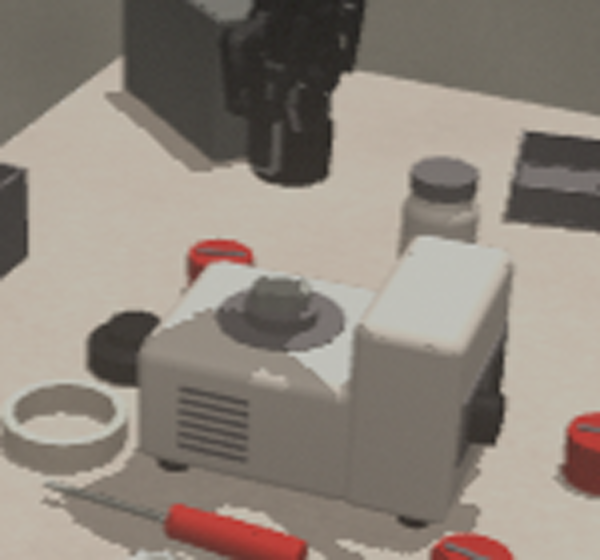

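The side view shows the cap upright in the fingers, clear above the bare grey stub at crop (280,300). In the wrist view its bar is where it was before the lift. Handing in.

```bash
python3 - <<'E'
from h import *
print(bot.sign_off()); st()
E
```

```text
the job is handed in; nothing more can be done
None
the job is handed in; nothing more can be done
```

The cap is unscrewed and held in the gripper about 100 mm above the hub. I handed the job in at 8.6 s of the 42 s allowed; sign-off gives no verdict.

- **Finding the thread direction:** clockwise (seen from above), the cap turned 20° freely with no torque. Counter-clockwise it stopped hard about 6° past its start, with about 0.9 N·m of torque and 12° of finger slip. It is therefore a clockwise-loosening (left-hand) thread.
- **Unscrewing and lifting:** I turned it 74° clockwise from the stop, about 68° from its start, without slipping while it sat on the hub. An 8 mm test lift met no resistance, so I raised it the rest of the way.
- **Last checks:**
  - The side view shows the cap upright and well clear of the bare stub.
  - The tool was steady at (533, −169, 218) mm with 0.3° of tilt.
  - The fingers were at 50.9 mm with a 40 N grip set, and outside force was under 1 N.
  - I touched no other item, and they look undisturbed in the last pictures; I did not measure their positions.
- **Disagreements:** the first cap position estimates from the cameras differed by 2–3 mm, within what the fingers could absorb. No check failed.

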